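# Draw a sand mould off its pattern under a hold-down weight

## Task

The sand grips its deep pattern, so first lift the iron weight off its upturned hook, set it gently and upright on the middle of the pattern board's bare end and let go, so that it keeps the board down. Then draw the mould by its wooden bar straight up until it is clear of the pattern, and set it gently and upright in the middle of the bare bottom board, long side along long side. Never tip the mould or let the pattern board come up with it; leave the weight on the board and everything else on the bench where it is.

Things in the scene. Friction and masses are not known exactly. Their poses are not given: they have to be found in the camera images.
- pattern_board: Loose plywood board 245 x 150 x 12 mm (0.4 kg) flat on the bench, from x = -155 to +90 mm, y +-75 mm, with a wooden pattern 70 (x) x 46 (y) x 56 mm high fixed on it, hidden in the mould. Origin: underside of the board below the pattern's centre; z up. Its +x end is tucked under the fixed cleat and cannot rise; the other end rises with the mould unless weighted.
- board_end (a point): The middle of the pattern board's bare end, where the weight goes: on the board's upper face (12 mm above the bench), at board x = -107 mm, y = 0. The bare end reaches from board x = -155 mm to the mould's side at x = -60 mm and is 150 mm wide (y). Axes as the board's.
- mould_mid (a point): Mould: pine flask 120 (x) x 100 (y) x 80 mm high, full of hard set sand, 0.65 to 0.87 kg, long side along the pattern board. A cavity 58 mm deep in its underside fits over the pattern with 1.5 mm to spare all round; the sand drags at it with 6 to 12 N until the mould has risen 52 mm, and at 60 mm it is clear. Point: the mould's centre, 62 mm above its underside. z up.
- mould_bar (a point): Middle of the mould's lifting bar, 113 mm above its underside and 51 mm above its centre: a wooden bar along the mould's x above the sand, 20 mm wide (y), 22 mm tall (z), 120 mm clear between two upright end brackets (10 mm thick, 34 mm wide, top level with the bar's). 22 mm of free space below it. Grip it across y.
- weight_mid (a point): Iron weight, 0.78 kg, 98 mm high: block 56 (x) x 80 (y) x 22 mm with an upright bow handle of 10 mm round bar in its y-z plane, inside which 66 mm of height is free above the block. Hangs at the start by the bow's apex in the hook, axes as the hook stand's. Point: its centre, 49 mm above its underside. z up.
- weight_bow (a point): Middle of the gap between the bow's two straight upright legs (at y = +-24 mm, 58 mm over their outsides), 68 mm above the weight's underside. The legs are straight up to 74 mm; the arch above has its inner apex at 88 mm and its top at 98 mm. Grip both legs from above, across y.
- hook_stand: Grey steel stand bolted to the bench; its hook points along its own -x. Origin: on the bench straight below the hook's seat, where the weight hangs with its underside 72 mm up. Post 25 mm square at x = 110 mm, 186 mm high; foot plate x 65 to 155 mm, y +-60 mm, 8 mm high. z up.
- hook_tip (a point): Top of the hook's upturned tip (10 mm round bar), 188 mm above the bench, 22 mm from the seat along the stand's -x. The seat's upper side is 160 mm up, the arm behind it 165 mm. The weight must rise more than 28 mm (under 56 mm, where its block meets the arm) before it is drawn off along the stand's -x.
- bottom_board: Bare plywood bottom board 190 (x) x 160 (y) mm on two battens, fixed, upper face 24 mm above the bench. Origin: on the bench below its centre. z up, x along its long side.
- cleat: Wooden cleat bolted to the bench: 170 mm wide (y), 34 mm high, from x = 72 to 120 mm, its lip 1.5 mm above the far end of the pattern board. Origin and axes as the pattern board's at the start.
- empty_flask: Bystander: empty pine flask 150 (x) x 110 x 60 mm, open through. Origin: centre of its underside.
- carved_block: Bystander: sand block 150 (x) x 110 x 34 mm with a design carved in its top. Origin: centre of its underside.
- slick: Bystander: slim steel moulder's tool 186 mm long, lying on the carved block along its own x. Origin near its middle, on its underside.
- canister_mid (a point): Bystander: upright metal canister, 72 mm across, 120 mm high. Point at its centre, 60 mm up.
- rammer_mid (a point): Bystander: turned wooden hand rammer standing on end, 62 mm across, 170 mm high. Point on its axis, 85 mm up.
- brush: Bystander: flat bench brush 160 x 50 x 16 mm lying along its own x (x = -95 to +67 mm). Origin on its underside.
- strike_bar: Bystander: wooden strike-off bar 230 (x) x 32 x 12 mm, lying flat. Origin: centre of its underside.

How it is judged:
By the outcome, as a careful person would: the job done as asked, in the order asked, and still so for the second after the job is handed in, with the robot touching nothing.
It also fails if it takes over 72 s, if anything falls off the work surface, if the arm or the gripper's body presses on something with over 40 N, if the wrist force passes 120 N, or if a joint passes its speed limit or range.

## Robot

A 6-joint arm with a two-finger parallel gripper is mounted at the origin on the work surface. World frame = base frame: x ahead of the robot, y to its left, z up, the work surface at z = 0. Lengths are in m, angles in rad, forces in N, time in s.
With the tool pointing down it reaches from about 0.325 to 0.775 m from the base axis. Payload 5.5 kg.
Tool frame: the origin (TCP) lies between the finger pads; the fingertips stand 11 mm ahead of it and the grasp point (between the pads) lies 8 mm behind it (bot.tip_reach is the distance from the TCP to the fingertips, in m); z points along the fingers, x is the direction in which the jaws open and shut, and the axes are right-handed (so a half turn about z gives the same grasp; the last joint's range is limited). The gripper opens to 85 mm and grips with 20 to 120 N. Pads are 22 mm wide; open, the fingers measure 114 mm over their backs; the gripper's body (76 mm by 85 mm) begins 54 mm behind the grasp point. The pads swing forward as they close: fully open they stand 13 mm farther back than shut.
Start: joints at [-1.35, 0.091, 1.231, -0, 1.82, -0.057], TCP at [0.165, -0.577, 0.242] pointing down, gripper open.
Joint ranges: [-2.87, 2.87], [-0.86, 2.18], [0.17, 2.46], [-1.51, 4.65], [0.06, 2.69], [-2.65, 2.65]. Speed limits (rad/s): [2.57, 2.57, 3.01, 3.14, 3.14, 3.14].

## Interface

Orientations are given as a unit quaternion [x, y, z, w].
In Python, from bench import bot gives the robot as it stands.
- The arm moves only by the tool carry_out, never from a script. Its argument "deltas" is text: rows parted by semicolons, each of 7 numbers parted by spaces: the shift along the world's x, y, z in m, then the turn, a rotation vector about the world's x, y, z in degrees, then the closure in counts, from 0 (fully open) to 255 (shut). In form: tx ty tz rx ry rz grip; .... A call has exactly 8 rows; each row shifts and turns the commanded pose from where the row before left it; what a row does not reach is not made up. A row lasts 1/12 s, in which the tool goes at most 41.7 mm and 7.16 degrees, less where a joint would pass 70% of its speed; a pose out of reach is approached as far as the arm can. A call with a gripper value outside its range is refused whole. The fingers move at their own pace and stop on an object; "force" is the grip in N (left out, the last holds). Time passes only in rows, so rows that do not move let the fingers close, or fill a call up. It gives the time, the measured TCP pose, the force and the opening at its end, in the units of the state.
- bot.get_state(): the state, without advancing time (a new reading comes with each control period).
- bot.capture(name): name is "side" or "top" or "wrist"; returns a dict with "color" (480x640x3 uint8, red, green, blue), "fx", "fy", "cx", "cy" (pixels), "dist" ([k1, k2, p1, p2, k3] as OpenCV has them; the pictures are not rectified), "T" (4x4, takes a point from camera to world coordinates). Camera axes: x right, y up, looking along -z (the intrinsics and any distortion apply to the point x, -y, -z); pixel columns grow to the right and rows downward; lengths in m; the calibration is good to about 2 mm. A picture is of the moment at which its call begins. There is no depth.
- bot.hand_in(): hands the job in, once; it reports no verdict.
The state is a dict: "time": time; "q": joint angles; "qvel": joint speeds; "joint_efforts": joint torques, N m; "tool_pos": TCP position; "tool_rot": TCP orientation; "force": force on the tool from outside, world axes, zero at the start; "wrist_torque": the same for the moment, N m; "finger_gap": opening from 0.0 (shut) to 1.0 (fully open).
Only numpy, scipy, OpenCV 4.12 (cv2) and the standard library are available. Lean on these libraries where they do the work, as an engineer would, in place of code of your own. Each camera call takes 0.05 s, during which the arm holds its last target. There are 200 camera calls.

## Working session

There is one attempt and no reset: what is moved stays moved. The work goes in short steps, Python scripts to look and compute and a tool call to move; the robot and the scene stay as the last step left them, time stands still between calls to the robot, and variables do not carry over. Pictures are saved under pics/ and viewed, about 8 in all and at most 12, crops included, and the job is handed in when it is done.

Besides the shell and the picture viewer there is one more tool, called after "Request:" in YAML: its name, and indented under it one key for each argument. carry_out: Moves the arm, as the interface text tells. Its arguments: {"type":"object","properties":{"deltas":{"type":"string"},"force":{"type":"number"}},"required":["deltas"]}

```bash
mkdir -p pics; ls; cat > h.py <<'E'
import numpy as np, cv2, pickle
from bench import bot
def cap(n,f):
    c=bot.capture(n); cv2.imwrite(f'pics/{f}.png',c['color'][:,:,::-1]); pickle.dump(c,open(f'pics/{f}.pkl','wb')); return c
def load(f): return pickle.load(open(f'pics/{f}.pkl','rb'))
def ray(c,u,v):
    K=np.array([[c['fx'],0,c['cx']],[0,c['fy'],c['cy']],[0,0,1.]])
    p=cv2.undistortPoints(np.array([[[u,v]]],float),K,np.array(c['dist'],float))[0,0]
    T=np.array(c['T']); d=T[:3,:3]@np.array([p[0],-p[1],-1]); return T[:3,3],d/np.linalg.norm(d)
def onz(c,u,v,z):
    o,d=ray(c,u,v); return o+d*(z-o[2])/d[2]
def tri(c1,p1,c2,p2):
    o1,d1=ray(c1,*p1); o2,d2=ray(c2,*p2)
    s=np.linalg.lstsq(np.c_[d1,-d2],o2-o1,rcond=None)[0]
    a,b=o1+s[0]*d1,o2+s[1]*d2; return (a+b)/2,np.linalg.norm(a-b)
def proj(c,P):
    T=np.array(c['T']); q=T[:3,:3].T@(np.array(P)-T[:3,3]); q=q*[1,-1,-1]
    K=np.array([[c['fx'],0,c['cx']],[0,c['fy'],c['cy']],[0,0,1.]])
    return cv2.projectPoints(q.reshape(1,1,3),np.zeros(3),np.zeros(3),K,np.array(c['dist'],float))[0].ravel()
E
python3 - <<'E'
from h import *
np.set_printoptions(precision=3,suppress=True)
for n in ['side','top','wrist']:
    c=cap(n,n+'0'); print(n,np.array(c['T']),c['fx'],c['cx'],c['cy'],c['dist'])
print(bot.get_state())
E
```

```text
pics
side [[-0.992  0.072 -0.1    0.45 ]
 [-0.123 -0.669  0.733  0.728]
 [-0.014  0.739  0.673  0.809]
 [ 0.     0.     0.     1.   ]] 443.12027055276917 321.3324876558377 234.0599400682479 [-0.1  0.   0.   0.   0. ]
top [[ 0.01   0.996 -0.09   0.455]
 [-1.     0.01  -0.002  0.002]
 [-0.001  0.09   0.996  1.372]
 [ 0.     0.     0.     1.   ]] 557.4735341218628 323.5531697695538 243.29871059845524 [-0.062  0.     0.     0.     0.   ]
wrist [[ 0.274  0.924  0.268  0.233]
 [-0.962  0.263  0.075 -0.557]
 [-0.001 -0.278  0.961  0.373]
 [ 0.     0.     0.     1.   ]] 402.8165255899633 317.14453809983684 244.11023069784625 [-0.057  0.     0.     0.     0.   ]
{'time': 0.15, 'q': array([-1.35 ,  0.092,  1.232,  0.   ,  1.82 , -0.057]), 'qvel': array([-0.001, -0.001, -0.003,  0.   ,  0.001,  0.001]), 'joint_efforts': array([  0.002, -45.937, -41.853,  -0.   ,   0.01 ,   0.   ]), 'tool_pos': array([ 0.165, -0.577,  0.241]), 'tool_rot': array([ 0.798, -0.602, -0.001, -0.001]), 'force': array([-0.34 , -0.038,  0.356]), 'wrist_torque': array([0.019, 0.037, 0.005]), 'finger_gap': 1.0001805034642257}
```

View pics/side0.png

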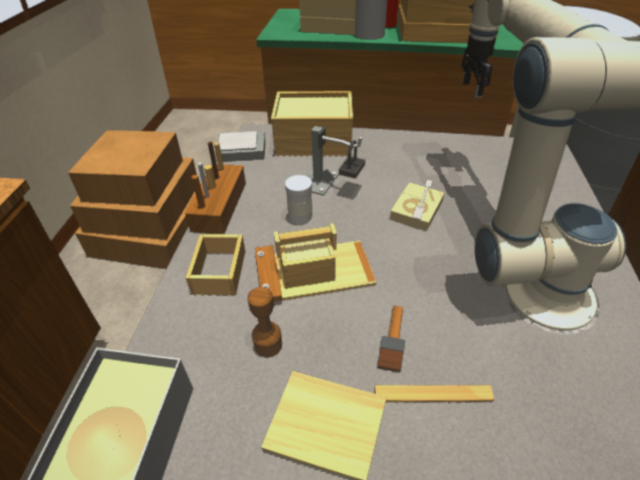

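View pics/top0.png

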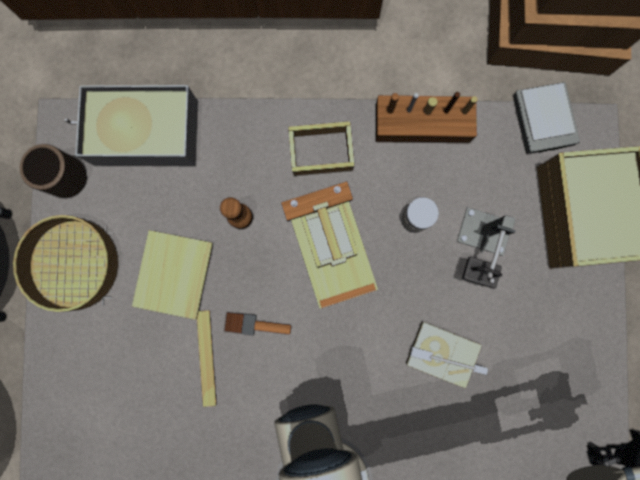

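```bash
python3 - <<'E'
from h import *
t=load('top0')['color'][:,:,::-1]; s=load('side0')['color'][:,:,::-1]
r=lambda i,x,y,w,h:cv2.resize(i[y:y+h,x:x+w],(400,300),interpolation=cv2.INTER_CUBIC)
a=np.vstack([np.hstack([r(t,270,170,133,100) if 0 else r(t,265,175,133,100),r(t,435,195,100,75+25)[:,:] if 0 else r(t,440,195,133,100)]),np.hstack([r(s,250,215,133,100),r(s,290,110,133,100)])])
cv2.imwrite('pics/crop1.png',a)
E
```

```text
(no output)
```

View pics/crop1.png

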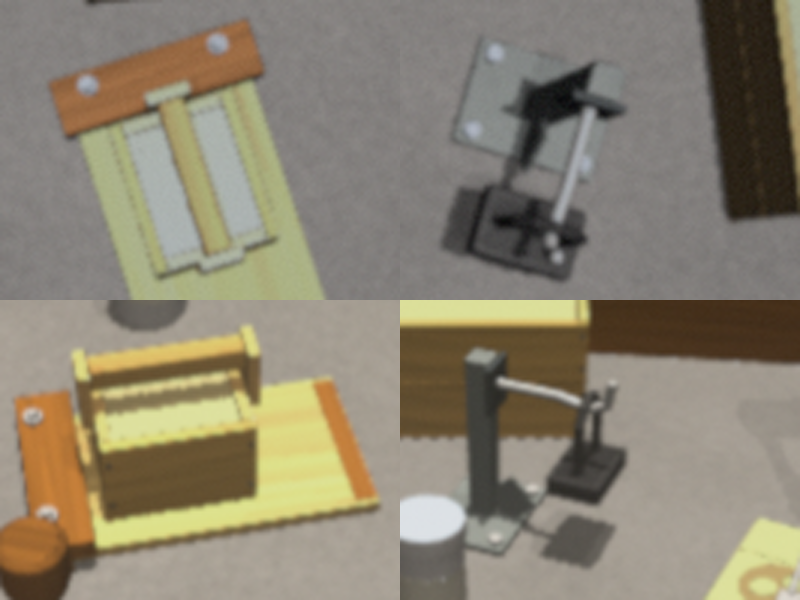

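```bash
python3 - <<'E'
from h import *
np.set_printoptions(precision=4,suppress=True)
t,s=load('top0'),load('side0')
k=400/133
T=lambda x,y,x0,y0,a,b:(x0+(x-a)/k,y0+(y-b)/k)
A=lambda x,y:T(x,y,265,175,0,0); B=lambda x,y:T(x,y,440,195,400,0)
C=lambda x,y:T(x,y,250,215,0,300); D=lambda x,y:T(x,y,290,110,400,300)
print('block top corners z.094',[onz(t,*B(*p),.094)[:2] for p in [(487,187),(586,210),(570,279),(473,257)]])
print('tip tri',tri(t,B(557,257),s,D(612,385)),'post top tri',tri(t,B(603,100),s,D(487,355)))
print('arm start',onz(t,*B(590,108),.167),'arm end',onz(t,*B(560,220),.163))
print('plate bolts',[onz(t,*B(*p),.01)[:2] for p in [(494,52),(472,129),(586,166)]])
print('mould bar ends tri',tri(t,A(169,93),s,C(84,355)),tri(t,A(221,262),s,C(250,332)))
print('mould rim corners top z.092',[onz(t,*A(*p),.092)[:2] for p in [(275,238),(160,275)]])
print('bolts cleat tri',tri(t,A(218,43),s,C(33,417)),tri(t,A(88,84),s,C(46,515)))
print('board end corners',tri(t,(319.5,306),s,(374,269)),tri(t,(377,288),s,(362,242)))
print('bottom corners',[tri(t,p,s,q) for p,q in [((150,231),(263,446)),((211,241),(294,374)),((196,319),(385,398)),((133,307),(364,476))]])
E
```

```text
block top corners z.094 [array([ 0.5417, -0.3317]), array([ 0.5247, -0.4082]), array([ 0.4718, -0.3949]), array([ 0.488 , -0.3203])]
tip tri (array([ 0.4853, -0.3587,  0.1815]), np.float64(0.001942217788154533)) post top tri (array([ 0.6016, -0.3918,  0.1875]), np.float64(0.006026081911470407))
arm start [ 0.5951 -0.3891  0.167 ] arm end [ 0.5135 -0.3669  0.163 ]
plate bolts [array([ 0.6588, -0.3609]), array([ 0.5949, -0.3418]), array([ 0.5654, -0.4358])]
mould bar ends tri (array([0.6483, 0.0098, 0.1424]), np.float64(0.0027992981050875827)) (array([ 0.5255, -0.0295,  0.1421]), np.float64(0.0016516366810406726))
mould rim corners top z.092 [array([ 0.5463, -0.072 ]), array([0.5171, 0.0157])]
bolts cleat tri (array([ 0.7075, -0.0286,  0.0324]), np.float64(0.0017425857520175709)) (array([0.6731, 0.0761, 0.0335]), np.float64(0.001016399630431351))
board end corners (array([0.4259, 0.012 , 0.0535]), np.float64(9.999379049818921e-05)) (array([ 0.4647, -0.1278,  0.0054]), np.float64(0.010488715075190582))
bottom corners [(array([0.6029, 0.4313, 0.0179]), np.float64(0.0009741723968776144)), (array([0.5763, 0.28  , 0.0138]), np.float64(0.008482856641014697)), (array([0.3902, 0.3118, 0.0145]), np.float64(0.0003727322351488682)), (array([0.4195, 0.464 , 0.025 ]), np.float64(0.004926943124738144))]
```

Request:
carry_out:
  deltas: "0.01 0.006 0.008 0 0 -1 0; 0.02 0.012 0.008 0 0 -2 0; 0.024 0.015 0.008 0 0 -2 0; 0.024 0.015 0.008 0 0 -2.5 0; 0.024 0.015 0.008 0 0 -2.5 0; 0.024 0.015 0.008 0 0 -2.5 0; 0.024 0.015 0.006 0 0 -2.5 0; 0.024 0.015 0.004 0 0 -2 0"
  force: 60

```text
time: 0.82
tool_pos: [0.3396, -0.4682, 0.3009]
tool_rot: [-0.7, 0.715, -0.0, -0.0]
force: [0.7, -0.5, -0.1]
finger_gap: 1.003
```

Request:
carry_out:
  deltas: "0.024 0.015 0 0 0 -2 0; 0.024 0.015 0 0 0 -2 0; 0.024 0.015 0 0 0 -2 0; 0.024 0.015 0 0 0 -2 0; 0.024 0.015 0 0 0 -2 0; 0.024 0.015 0 0 0 -2 0; 0.015 0.009 0 0 0 -2 0; 0.008 0.006 0 0 0 0 0"

```text
time: 1.48
tool_pos: [0.5073, -0.3624, 0.2993]
tool_rot: [-0.609, 0.793, 0.001, 0.0]
force: [1.1, 0.3, -0.4]
finger_gap: 1.001
```

```bash
python3 - <<'E'
from h import *
c=cap('wrist','w1'); s=bot.get_state(); print(s['time'],s['tool_pos'],s['tool_rot'],s['q'],bot.tip_reach,s['force'])
E
```

```text
1.5333 [ 0.50773164 -0.36190046  0.29930039] [-6.09675621e-01  7.92650562e-01  7.70723464e-04  3.61118909e-04] [-6.74374343e-01  1.78022430e-01  1.03451238e+00  1.14200339e-03
  1.93038239e+00  1.15631631e+00] 0.011 [-0.30893592  1.10914625 -0.85491374]
```

View pics/w1.png

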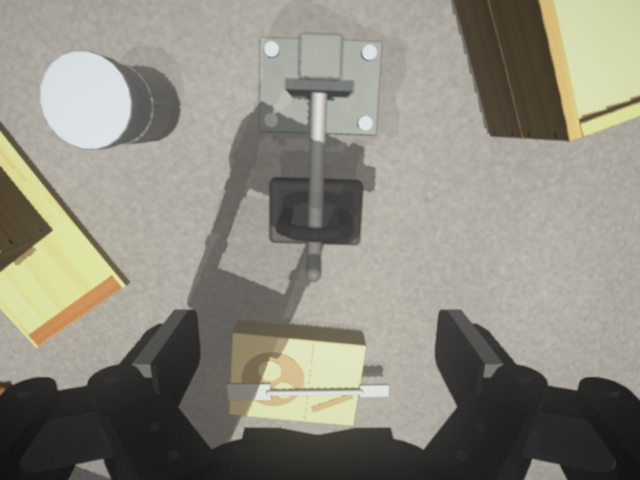

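```bash
python3 - <<'E'
from h import *
np.set_printoptions(precision=4,suppress=True)
c=load('w1'); t=load('top0'); s=load('side0')
b=[onz(c,*p,.010) for p in [(271,49),(369,51),(365,122)]]
print('bolts',b)
k=400/133
print('bolt tri',[tri(c,p,t,(440+(x-400)/k,195+y/k)) for p,(x,y) in [((271,49),(494,52)),((365,122),(586,166))]])
y=np.arctan2(*(b[0]-b[1])[1::-1]); print('plate y yaw',np.degrees(y)-90)
B=[onz(c,*p,.094) for p in [(270,179),(362,181),(360,244),(272,240)]]; print('block',B,np.mean(B,0))
print('tip tri',tri(c,(314,272),t,(440+157/k,195+257/k)),tri(c,(314,272),s,(290+212/k,110+85/k)),'onz',onz(c,314,272,.186))
print('bow sides tri-ish z.14',onz(c,283,222,.14),onz(c,355,222,.14))
for h in(.165,):print('arm',onz(c,318,95,.17),onz(c,317,220,.165))
print('post top',onz(c,321,50,.186)); print(np.array(c['T'])[:3,3])
# dark mask top contour of block
m=(c['color'][170:255,255:380].max(2)<70).astype('uint8'); print(cv2.boundingRect(m), m.sum()); ys,xs=np.where(m);
im=cv2.resize(c['color'][160:290,230:400,::-1],(0,0),fx=4.6,fy=4.6,interpolation=2); cv2.imwrite('pics/c2.png',im)
E
```

```text
bolts [array([ 0.6593, -0.3567,  0.01  ]), array([ 0.633 , -0.4477,  0.01  ]), array([ 0.5692, -0.4285,  0.01  ])]
bolt tri [(array([ 0.6568, -0.3575,  0.0229]), np.float64(0.00015566600146511603)), (array([ 0.5666, -0.4274,  0.0314]), np.float64(0.006551068107191707))]
plate y yaw -16.125246071677353
block [array([ 0.5466, -0.3319,  0.094 ]), array([ 0.525 , -0.4055,  0.094 ]), array([ 0.4722, -0.3912,  0.094 ]), array([ 0.4956, -0.3183,  0.094 ])] [ 0.5099 -0.3618  0.094 ]
tip tri (array([ 0.4877, -0.3564,  0.1839]), np.float64(0.004133570617232978)) (array([ 0.4864, -0.3554,  0.1824]), np.float64(0.004632670681908426)) onz [ 0.49   -0.3553  0.186 ]
bow sides tri-ish z.14 [ 0.5177 -0.3387  0.14  ] [ 0.5039 -0.3901  0.14  ]
arm [ 0.5948 -0.3861  0.17  ] [ 0.5181 -0.3649  0.165 ]
post top [ 0.6166 -0.3937  0.186 ]
[ 0.5761 -0.3806  0.4306]
(15, 8, 92, 65) 2730
```

View pics/c2.png

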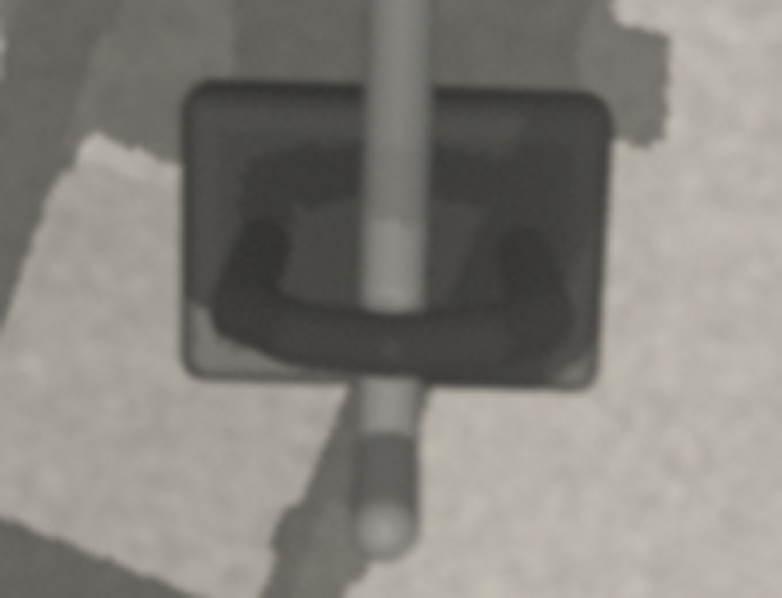

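Request:
carry_out:
  deltas: "0 0 -0.015 0 0 -0.5 0; 0 0 -0.025 0 0 -0.5 0; 0 0 -0.025 0 0 0 0; 0 0 -0.025 0 0 0 0; 0 0 -0.025 0 0 0 0; 0 0 -0.02 0 0 0 0; 0 0 -0.015 0 0 0 0; 0 0 0 0 0 0 0"

```text
time: 2.2
tool_pos: [0.5031, -0.3637, 0.1454]
tool_rot: [-0.601, 0.799, 0.004, -0.001]
force: [-0.4, 0.6, -0.1]
finger_gap: 1.002
```

```bash
python3 - <<'E'
from h import *
c=cap('wrist','w2');s=cap('side','s2'); st=bot.get_state(); print(st['tool_pos'],st['force'])
a=cv2.resize(s['color'][80:220,280:420],(500,500),interpolation=2)
b=cv2.resize(c['color'],(0,0),fx=.45,fy=.45); b=np.vstack([b,np.zeros((500-b.shape[0],b.shape[1],3),'uint8')])
cv2.imwrite('pics/c3.png',np.hstack([a,b])[:,:,::-1])
E
```

```text
[ 0.50464483 -0.3644558   0.15013525] [0.39534598 0.46529237 0.5292792 ]
```

View pics/c3.png

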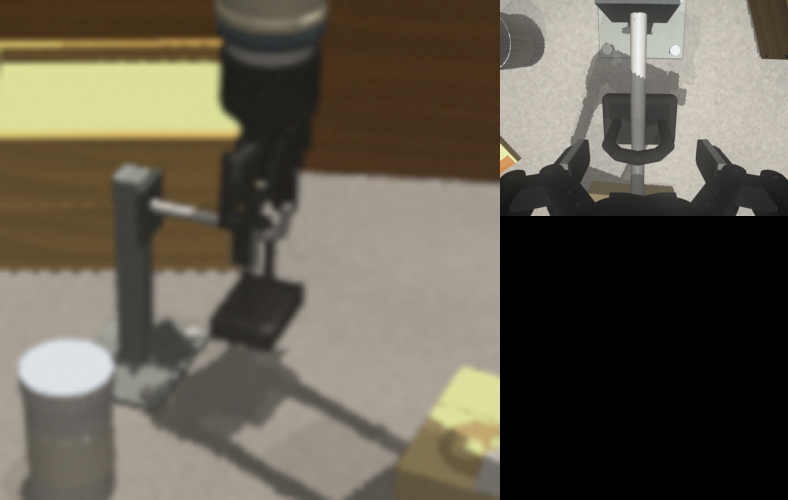

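Request:
carry_out:
  deltas: "0.001 0.001 -0.004 0 0 0 0; 0.001 0.001 -0.004 0 0 0 0; 0.001 0.001 -0.004 0 0 0 0; 0 0.0005 -0.004 0 0 0 0; 0 0 0 0 0 0 0; 0 0 0 0 0 0 0; 0 0 0 0 0 0 0; 0 0 0 0 0 0 0"

```text
time: 2.97
tool_pos: [0.5087, -0.3606, 0.1346]
tool_rot: [-0.601, 0.799, -0.0, 0.0]
force: [0.5, -0.6, 0.4]
finger_gap: 0.994
```

```bash
python3 - <<'E'
from h import *
c=cap('wrist','w3'); st=bot.get_state(); print(st['tool_pos'],st['force'],st['tool_rot'])
cv2.imwrite('pics/w3c.png',c['color'][150:,:,::-1])
E
```

```text
[ 0.50866357 -0.36057397  0.13462625] [ 0.59891127 -0.40556808  0.28739063] [-6.01253889e-01  7.99058003e-01 -2.50408886e-04  7.53043344e-05]
```

View pics/w3c.png

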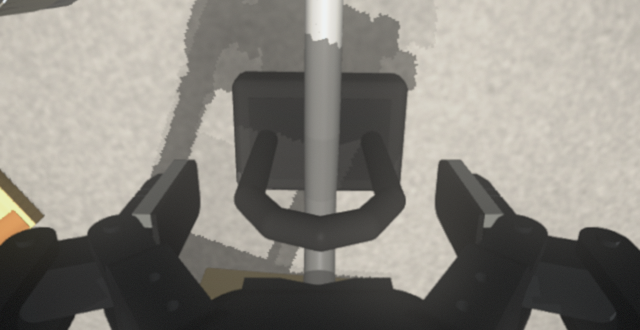

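Request:
carry_out:
  deltas: "0 0 0 0 0 0 50; 0 0 0 0 0 0 90; 0 0 0 0 0 0 130; 0 0 0 0 0 0 180; 0 0 0 0 0 0 180; 0 0 0 0 0 0 180; 0 0 0 0 0 0 180; 0 0 0 0 0 0 180"
  force: 70

```text
time: 3.68
tool_pos: [0.509, -0.3611, 0.1352]
tool_rot: [-0.601, 0.799, -0.001, 0.0]
force: [3.2, -4.7, 4.5]
finger_gap: 0.65
```

Request:
carry_out:
  deltas: "0 0 0.003 0 0 0 180; 0 0 0.003 0 0 0 180; 0 0 0.004 0 0 0 180; 0 0 0.004 0 0 0 180; 0 0 0 0 0 0 180; 0 0 0 0 0 0 180; 0 0 0 0 0 0 180; 0 0 0 0 0 0 180"

```text
time: 4.35
tool_pos: [0.5084, -0.3603, 0.1478]
tool_rot: [-0.601, 0.799, 0.0, -0.0]
force: [0.4, 1.1, -7.4]
finger_gap: 0.649
```

Request:
carry_out:
  deltas: "0 0 0.004 0 0 0 180; 0 0 0.007 0 0 0 180; 0 0 0.007 0 0 0 180; 0 0 0.007 0 0 0 180; 0 0 0.004 0 0 0 180; 0 0 0 0 0 0 180; 0 0 0 0 0 0 180; 0 0 0 0 0 0 180"

```text
time: 5.02
tool_pos: [0.5085, -0.3604, 0.1769]
tool_rot: [-0.601, 0.799, 0.0, -0.0]
force: [-0.5, 0.1, -7.1]
finger_gap: 0.647
```

```bash
python3 - <<'E'
from h import *
c=cap('wrist','w4');s=cap('side','s4'); st=bot.get_state(); print(st['tool_pos'],st['force'],st['finger_gap'])
a=cv2.resize(s['color'][90:210,300:400],(420,500),interpolation=2)
b=cv2.resize(c['color'][180:480,150:500],(350,300)); b=np.vstack([b,np.zeros((500-b.shape[0],b.shape[1],3),'uint8')])
cv2.imwrite('pics/c4.png',np.hstack([a,b])[:,:,::-1])
E
```

```text
[ 0.50835208 -0.36034138  0.17656185] [-0.20921571 -0.3056542  -7.87135804] 0.6516197137098394
```

View pics/c4.png

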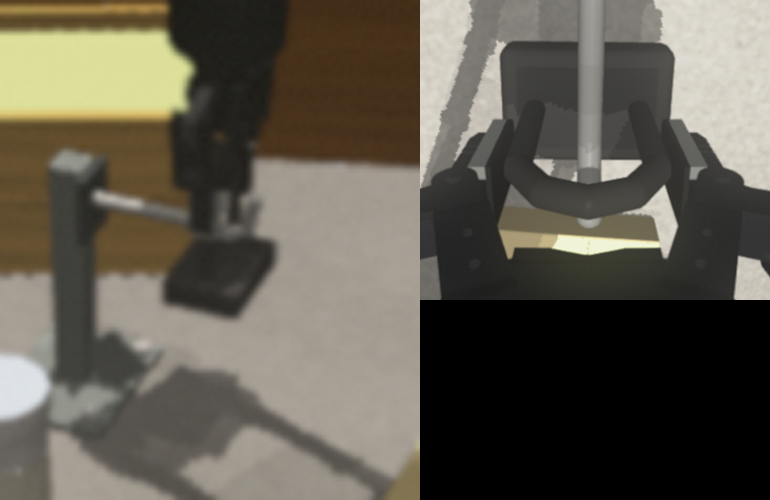

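Request:
carry_out:
  deltas: "-0.004 0.001 0 0 0 0 180; -0.007 0.002 0 0 0 0 180; -0.01 0.003 0 0 0 0 180; -0.012 0.0035 0 0 0 0 180; -0.014 0.004 0 0 0 0 180; -0.014 0.004 0 0 0 0 180; -0.012 0.0035 0 0 0 0 180; -0.007 0.002 0 0 0 0 180"

```text
time: 5.78
tool_pos: [0.4268, -0.337, 0.1774]
tool_rot: [-0.601, 0.799, 0.0, -0.0]
force: [-0.5, -0.9, -7.2]
finger_gap: 0.651
```

```bash
python3 - <<'E'
from h import *
np.set_printoptions(precision=4,suppress=True)
st=bot.get_state(); print(st['tool_pos'],st['force'],st['finger_gap'],st['q'])
# wood/cleat positions from the top view: brown bare end stripe & board edges
t=load('top0'); im=t['color']; hsv=cv2.cvtColor(im,cv2.COLOR_RGB2HSV)
def quad(mask,z,name):
    n,l,s,_=cv2.connectedComponentsWithStats(mask.astype('uint8')); i=1+np.argmax(s[1:,4])
    ct=max(cv2.findContours((l==i).astype('uint8'),cv2.RETR_EXTERNAL,cv2.CHAIN_APPROX_NONE)[0],key=cv2.contourArea)
    P=np.array([onz(t,*p[0],z)[:2]*1000 for p in ct],np.float32); r=cv2.minAreaRect(P); print(name,s[i],r,flush=True)
y=(hsv[...,0]>20)&(hsv[...,0]<35)&(hsv[...,1]>60)&(hsv[...,2]>110)
m=np.zeros_like(y); m[220:330,125:220]=1
m2=m.copy(); m2[305:,:]=m[305:,:]&(np.arange(640)<197)
quad(y&m2,.024,'bottom')
br=(hsv[...,0]<18)&(hsv[...,1]>130)&(hsv[...,2]>80)
m[:]=0; m[175:225,275:360]=1; quad(br&m,.034,'cleat')
m[:]=0; m[275:315,310:385]=1; quad(br&m,.012,'stripe')
print(hsv[270,165],hsv[200,310],hsv[297,348])
E
```

```text
[ 0.4268 -0.337   0.1774] [-0.5477 -0.8579 -7.1663] 0.6513031070549615 [-0.7307 -0.063   1.5008 -0.0005  1.7043  1.1213]
bottom [ 143  232   46   81 2037] ((502.81396484375, 398.2262878417969), (99.10982513427734, 186.1934356689453), 80.51329040527344)
cleat [283 183  69  37 937] ((679.466796875, 21.529586791992188), (43.42892074584961, 163.791015625), 18.614896774291992)
stripe [321 285  53  21 285] ((452.2940368652344, -54.660621643066406), (13.003303527832031, 134.62454223632812), 18.240896224975586)
[ 34  73 175] [ 13 143 159] [ 14 139 154]
```

Request:
carry_out:
  deltas: "0 0.004 0.008 0 0 1 180; 0.002 0.01 0.01 0 0 2 180; 0.004 0.016 0.01 0 0 2.4 180; 0.004 0.02 0.01 0 0 2.5 180; 0.004 0.022 0.01 0 0 2.5 180; 0.004 0.024 0.01 0 0 2.5 180; 0.004 0.024 0 0 0 2.5 180; 0.004 0.024 0 0 0 2.5 180"

```text
time: 6.45
tool_pos: [0.4557, -0.1918, 0.238]
tool_rot: [0.72, -0.694, 0.002, -0.001]
force: [-0.3, -0.4, -7.6]
finger_gap: 0.653
```

Request:
carry_out:
  deltas: "0.004 0.024 0 0 0 2.5 180; 0.004 0.024 0 0 0 2.5 180; 0.004 0.024 0 0 0 2.5 180; 0.004 0.022 0 0 0 2.5 180; 0.004 0.02 0 0 0 2.5 180; 0.004 0.017 0 0 0 2 180; 0.004 0.012 0 0 0 1.5 180; 0.003 0.007 0 0 0 0.5 180"

```text
time: 7.12
tool_pos: [0.4863, -0.041, 0.2368]
tool_rot: [0.812, -0.583, 0.001, -0.001]
force: [-0.2, 0.4, -7.2]
finger_gap: 0.646
```

```bash
python3 - <<'E'
from h import *
c=cap('wrist','w5');st=bot.get_state(); print(st['tool_pos'],st['tool_rot'],st['force'],st['finger_gap'],st['time'])
E
```

```text
[ 0.48659589 -0.04061642  0.23655838] [ 8.12150525e-01 -5.83446327e-01  5.27820977e-04 -1.27686663e-03] [-0.26622985  2.39933971 -7.59846114] 0.6514915538256736 7.1667
```

View pics/w5.png

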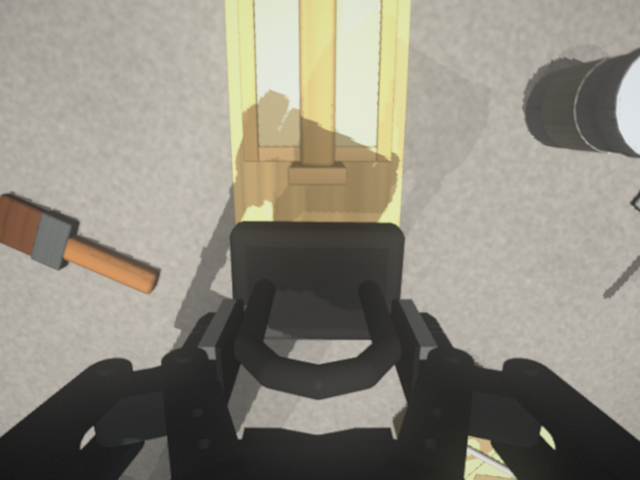

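```bash
python3 - <<'E'
from h import *
np.set_printoptions(precision=4,suppress=True)
c=load('w5'); t=load('top0'); s=load('side0')
p=c
print('block z.195',onz(c,232,225,.195),onz(c,403,225,.195),onz(c,234,335,.195-.0),onz(c,402,337,.195))
print('board edge z.012',onz(c,236,218,.012),onz(c,402,218,.012),'far',onz(c,226.5,5,.012),onz(c,410,5,.012))
print('bracket top outer z.136',onz(c,290,166,.136),onz(c,345,166,.136), 'bar edges',onz(c,301,60,.136),onz(c,336,60,.136))
print('bracket top tri side', tri(c,(317.5,166),s,(250+249/3.0075,215+32/3.0075)), tri(c,(317.5,166),t,(265+221/3.0075,175+258/3.0075)))
print('mould outer base? ',onz(c,245,162,.092),onz(c,398,155,.092))
E
```

```text
block z.195 [0.5026 0.0043 0.195 ] [ 0.5268 -0.0675  0.195 ] [ 0.4504 -0.0109  0.195 ] [ 0.4752 -0.0879  0.195 ]
board edge z.012 [0.4565 0.0264 0.012 ] [ 0.5045 -0.1161  0.012 ] far [0.6227 0.0816 0.012 ] [ 0.6698 -0.0581  0.012 ]
bracket top outer z.136 [ 0.5292 -0.0103  0.136 ] [ 0.5392 -0.04    0.136 ] bar edges [0.5849 0.0013 0.136 ] [ 0.5909 -0.0165  0.136 ]
bracket top tri side (array([ 0.5309, -0.0256,  0.1445]), np.float64(0.008272986734187531)) (array([ 0.5306, -0.0286,  0.091 ]), np.float64(0.004375351018907175))
mould outer base?  [0.5176 0.021  0.092 ] [ 0.555  -0.0755  0.092 ]
```

Request:
carry_out:
  deltas: "-0.002 -0.001 -0.008 0 0 0 180; -0.002 -0.001 -0.016 0 0 0 180; -0.001 -0.001 -0.022 0 0 0 180; 0 0 -0.025 0 0 0 180; 0 0 -0.025 0 0 0 180; 0 0 -0.022 0 0 0 180; 0 0 -0.014 0 0 0 180; 0 0 -0.008 0 0 0 180"

```text
time: 7.83
tool_pos: [0.4789, -0.0472, 0.0922]
tool_rot: [0.81, -0.586, -0.002, 0.001]
force: [-0.3, 0.8, -8.1]
finger_gap: 0.65
```

Request:
carry_out:
  deltas: "0 0 -0.005 0 0 0 180; 0 0 -0.004 0 0 0 180; 0 0 -0.003 0 0 0 180; 0 0 -0.003 0 0 0 180; 0 0 0 0 0 0 180; 0 0 0 0 0 0 180; 0 0 0 0 0 0 180; 0 0 0 0 0 0 180"

```text
time: 8.5
tool_pos: [0.4808, -0.0465, 0.0808]
tool_rot: [0.811, -0.586, 0.0, -0.0]
force: [0.6, -0.8, -7.4]
finger_gap: 0.65
```

Request:
carry_out:
  deltas: "0.001 0.002 -0.001 0 0 0 180; 0 0 -0.0015 0 0 0 180; 0 0 -0.001 0 0 0 180; 0 0 -0.001 0 0 0 180; 0 0 -0.0005 0 0 0 180; 0 0 -0.0005 0 0 0 180; 0 0 0 0 0 0 180; 0 0 0 0 0 0 180"

```text
time: 9.17
tool_pos: [0.4817, -0.0445, 0.0753]
tool_rot: [0.811, -0.586, 0.0, -0.0]
force: [-1.7, 1.0, -2.3]
finger_gap: 0.647
```

Touching. One more hair down, then release slowly.

Request:
carry_out:
  deltas: "0 0 -0.0005 0 0 0 180; 0 0 -0.0005 0 0 0 180; 0 0 0 0 0 0 180; 0 0 0 0 0 0 75; 0 0 0 0 0 0 60; 0 0 0 0 0 0 45; 0 0 0 0 0 0 25; 0 0 0 0 0 0 0"

```text
time: 9.83
tool_pos: [0.4818, -0.0446, 0.074]
tool_rot: [0.811, -0.586, 0.0, -0.0]
force: [-0.1, 0.4, -0.4]
finger_gap: 0.995
```

Request:
carry_out:
  deltas: "0 0 0 0 0 0 0; 0 0 0 0 0 0 0; 0 0 0 0 0 0 0; 0 0 0 0 0 0 0; 0 0 0.004 0 0 0 0; 0 0 0.008 0 0 0 0; 0 0 0.012 0 0 0 0; 0 0 0.012 0 0 0 0"

```text
time: 10.5
tool_pos: [0.4816, -0.0445, 0.1112]
tool_rot: [0.811, -0.586, 0.0, -0.0]
force: [1.6, 0.6, 0.0]
finger_gap: 0.996
```

Request:
carry_out:
  deltas: "0 0 0.02 0 0 0 0; 0 0 0.025 0 0 0 0; 0 0 0.025 0 0 0 0; 0 0 0.025 0 0 0 0; 0.008 0.003 0.02 0 0 0 0; 0.016 0.005 0.015 0 0 0 0; 0.02 0.007 0.01 0 0 0 0; 0.02 0.007 0.01 0 0 0 0"

```text
time: 11.17
tool_pos: [0.5465, -0.0224, 0.2632]
tool_rot: [0.81, -0.586, 0.002, -0.001]
force: [-0.3, -1.3, 0.4]
finger_gap: 1.001
```

Request:
carry_out:
  deltas: "0.018 0.006 0 0 0 0 0; 0.014 0.004 0 0 0 0 0; 0.008 0.002 0 0 0 0 0; 0.003 0.001 0 0 0 0 0; 0 0 0 0 0 0 0; 0 0 0 0 0 0 0; 0 0 0 0 0 0 0; 0 0 0 0 0 0 0"

```text
time: 11.83
tool_pos: [0.588, -0.0098, 0.2602]
tool_rot: [0.811, -0.586, 0.0, -0.0]
force: [-0.1, -1.1, -0.4]
finger_gap: 1.0
```

```bash
python3 - <<'E'
from h import *
c=cap('wrist','w6');t=cap('top','t6');s=cap('side','s6');st=bot.get_state(); print(st['tool_pos'],st['tool_rot'],st['force'],st['time'])
a=cv2.resize(s['color'][200:310,250:390],(360,283),interpolation=2)
a2=cv2.resize(t['color'][180:310,270:410],(360,317),interpolation=2)
b=cv2.resize(c['color'],(440,330),interpolation=cv2.INTER_AREA); b=np.vstack([b,np.zeros((270,440,3),'uint8')])
cv2.imwrite('pics/c6.png',np.hstack([np.vstack([a,a2]),b])[:,:,::-1])
E
```

```text
[ 0.5882528  -0.00968959  0.2600888 ] [ 8.10545696e-01 -5.85675360e-01  1.95261909e-04 -9.68269801e-05] [ 0.58550026  0.14727529 -0.16399188] 11.9833
```

View pics/c6.png

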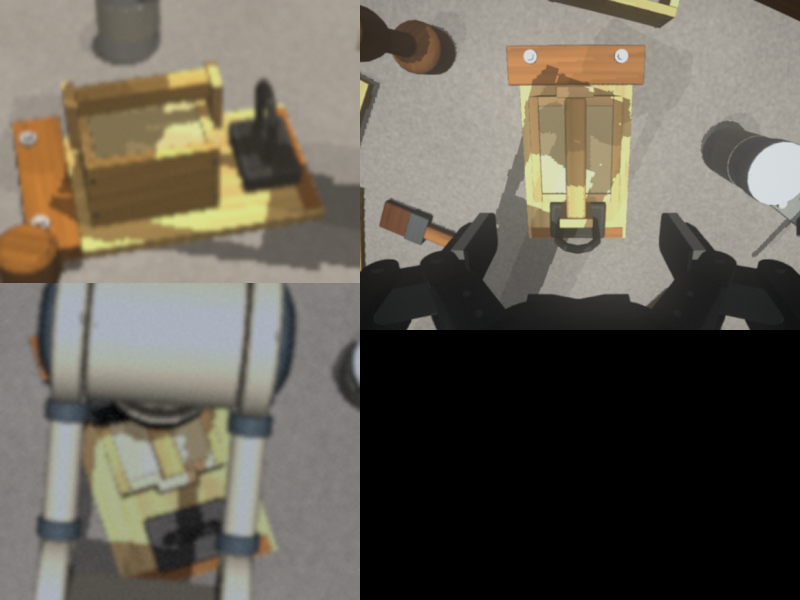

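```bash
python3 - <<'E'
from h import *
np.set_printoptions(precision=4,suppress=True)
c=load('w6');g=c['color'].astype(int)
k=640/440
for r in (170,200,230,260,290):
    row=cv2.GaussianBlur(c['color'],(3,3),0)[r].astype(int).sum(1); d=np.abs(np.diff(row)); i=[j for j in range(285,350) if d[j]>35 and d[j]==d[max(0,j-2):j+3].max()]; print(r,i,d[i])
f=onz(c,314,142,.136); n=onz(c,314,317,.136); print('bar ends',f,n,(f+n)/2,np.linalg.norm(f-n),np.degrees(np.arctan2(*(f-n)[1::-1])))
w5=load('w5')
for a,b in [((290,166),(291,318)),((345,166),(339,318)),((290,183),(291,332)),((345,183),(339,332))]: print(tri(w5,a,c,b))
print('cleat bolts',onz(c,(530-360)*k,56*k,.034),onz(c,(621.5-360)*k,56*k,.034))
im=cv2.resize(c['color'][120:350,240:390,::-1],(0,0),fx=2.6,fy=2.6,interpolation=2); cv2.imwrite('pics/c7.png',im)
E
```

```text
170 [] []
200 [297] [36]
230 [] []
260 [298, 328, 335] [110  99  64]
290 [298, 301, 327] [63 49 55]
bar ends [0.6472 0.0117 0.136 ] [ 0.5345 -0.0253  0.136 ] [ 0.5908 -0.0068  0.136 ] 0.11861313604321726 18.14214184433867
(array([ 0.5293, -0.0102,  0.1373]), np.float64(0.00020569302638159936))
(array([ 0.5396, -0.0408,  0.1375]), np.float64(0.0020149321879322332))
(array([ 0.5206, -0.0132,  0.1403]), np.float64(0.00029060649976548535))
(array([ 0.5309, -0.0437,  0.1405]), np.float64(0.0019910601575196035))
cleat bolts [0.6736 0.0797 0.034 ] [ 0.7084 -0.0259  0.034 ]
```

View pics/c7.png

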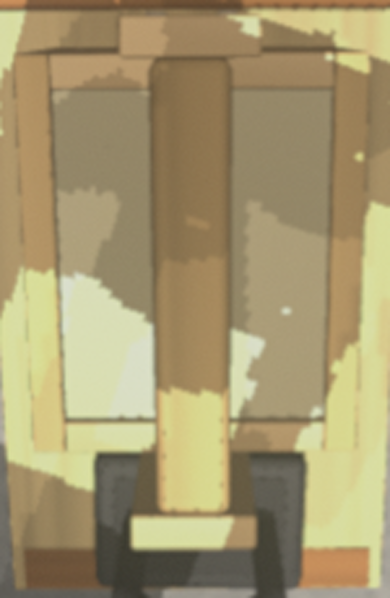

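Request:
carry_out:
  deltas: "0.001 0.001 -0.01 0 0 0 0; 0 0 -0.02 0 0 0 0; 0 0 -0.024 0 0 0 0; 0 0 -0.024 0 0 0 0; 0 0 -0.022 0 0 0 0; 0 0 -0.016 0 0 0 0; 0 0 -0.01 0 0 0 0; 0 0 -0.006 0 0 0 0"

```text
time: 12.65
tool_pos: [0.5887, -0.0084, 0.1254]
tool_rot: [0.811, -0.586, -0.001, 0.001]
force: [-0.6, 1.5, -0.7]
finger_gap: 1.002
```

Request:
carry_out:
  deltas: "0 0 -0.004 0 0 0 0; 0 0 -0.004 0 0 0 0; 0 0 -0.003 0 0 0 0; 0 0 -0.001 0 0 0 0; 0 0 0 0 0 0 0; 0 0 0 0 0 0 0; 0 0 0 0 0 0 0; 0 0 0 0 0 0 0"

```text
time: 13.32
tool_pos: [0.5897, -0.0085, 0.1162]
tool_rot: [0.811, -0.586, 0.0, -0.0]
force: [-0.0, 0.6, -0.2]
finger_gap: 0.999
```

Request:
carry_out:
  deltas: "0 0 0 0 0 0 100; 0 0 0 0 0 0 160; 0 0 0 0 0 0 190; 0 0 0 0 0 0 220; 0 0 0 0 0 0 240; 0 0 0 0 0 0 240; 0 0 0 0 0 0 240; 0 0 0 0 0 0 240"
  force: 25

```text
time: 13.98
tool_pos: [0.5894, -0.0077, 0.1158]
tool_rot: [0.811, -0.585, -0.001, -0.0]
force: [-2.6, 4.7, 0.6]
finger_gap: 0.229
```

Request:
carry_out:
  deltas: "-0.0002 0.0005 0 0 0 0 240; -0.0002 0.0005 0 0 0 0 240; 0 0 0 0 0 0 240; 0 0 0 0 0 0 240; 0 0 0 0 0 0 240; 0 0 0 0 0 0 240; 0 0 0 0 0 0 240; 0 0 0 0 0 0 240"
  force: 110

```text
time: 14.65
tool_pos: [0.5893, -0.0076, 0.116]
tool_rot: [0.811, -0.586, 0.0, -0.0]
force: [0.1, 2.0, 2.4]
finger_gap: 0.214
```

```bash
python3 - <<'E'
from h import *
c=cap('wrist','w8');cap('side','s8');st=bot.get_state(); print(st['tool_pos'],st['force'],st['wrist_torque'],st['finger_gap'],st['time'])
E
```

```text
[ 0.58934076 -0.00760532  0.11593994] [0.7128486  2.26707543 2.78496015] [ 0.19334318 -0.13264397  0.10989939] 0.2193075844355837 14.75
```

Request:
carry_out:
  deltas: "0 0 0.001 0 0 0 240; 0 0 0.001 0 0 0 240; 0 0 0.001 0 0 0 240; 0 0 0.001 0 0 0 240; 0 0 0.001 0 0 0 240; 0 0 0.001 0 0 0 240; 0 0 0.001 0 0 0 240; 0 0 0.001 0 0 0 240"

```text
time: 15.42
tool_pos: [0.5887, -0.0076, 0.1234]
tool_rot: [0.811, -0.586, -0.001, 0.0]
force: [3.3, 2.2, -9.8]
finger_gap: 0.221
```

```bash
python3 - <<'E'
from h import *
c=cap('wrist','w9');s=cap('side','s9');st=bot.get_state(); print(st['tool_pos'],st['force'],st['wrist_torque'],st['finger_gap'],st['time'])
a=load('w8')['color'].astype(int); 
def shift(A,B,box):
    y0,y1,x0,x1=box; g=lambda I:cv2.cvtColor(I,cv2.COLOR_RGB2GRAY)[y0:y1,x0:x1].astype(np.float32)
    return cv2.phaseCorrelate(g(A['color']),g(B['color']),cv2.createHanningWindow((x1-x0,y1-y0),cv2.CV_32F))
print('board end in side',shift(load('s8'),s,(240,300,335,385)),'mould',shift(load('s8'),s,(225,290,270,340)))
E
```

```text
[ 0.58892889 -0.00758977  0.12404671] [-2.28994846 -0.52852638 -8.15341362] [-0.78216759  2.20875179 -0.04601949] 0.2172718114776043 15.5167
board end in side ((0.20064697910962082, 0.0696681497916245), 0.9446966500282288) mould ((0.012358112104024599, -2.268807865789867), 0.8821363103242568)
```

```bash
python3 - <<'E'
from h import *
a,b=load('w8'),load('w9')
g=lambda I:cv2.cvtColor(I['color'],cv2.COLOR_RGB2GRAY)
p=cv2.goodFeaturesToTrack(g(a),150,.01,12)
q,st,_=cv2.calcOpticalFlowPyrLK(g(a),g(b),p,None,winSize=(21,21),maxLevel=3)
for (x,y),(u,v),o in sorted([(tuple(i[0]),tuple(j[0]),k[0]) for i,j,k in zip(p,q,st)],key=lambda r:r[0][1]):
    if o and 180<x<460 and y<420: print(int(x),int(y),round(u-x,1),round(v-y,1))
E
```

```text
401 27 -2.1 1.8
388 27 0.6 1.8
451 28 -3.3 1.6
438 28 -3.1 1.6
446 46 -3.6 1.1
422 47 -2.6 1.2
208 49 4.1 1.2
409 52 -2.5 0.8
421 59 -2.7 0.6
216 59 4.1 0.6
196 61 4.7 0.5
425 71 -2.8 0.5
206 72 4.2 0.4
244 92 3.9 -3.7
267 100 2.1 -0.8
233 101 3.3 -1.5
289 113 1.3 -1.1
221 114 3.5 -1.3
271 115 2.2 -1.2
301 115 1.4 -1.1
338 116 -0.4 -1.1
323 117 0.4 -1.2
383 121 -2.2 -1.2
395 121 -1.4 -1.3
432 122 -2.5 -1.4
407 122 -1.8 -1.3
201 122 4.7 -1.6
346 125 -0.6 -0.5
446 125 -3.1 -1.4
215 126 3.6 -1.3
185 127 4.6 -1.5
243 127 2.1 -1.4
362 129 -0.6 -0.9
294 129 13.9 -0.2
317 129 3.1 -0.1
257 131 0.3 -1.3
283 134 13.1 0.3
401 137 -2.1 -0.8
380 138 0.2 -0.3
233 145 2.3 -0.4
254 147 -0.0 -0.0
206 149 0.8 -0.1
444 154 -2.2 -0.3
379 155 0.1 0.1
187 155 3.1 -0.8
421 157 0.2 -0.0
404 157 1.2 0.0
214 158 0.2 0.1
256 164 -0.3 0.2
348 165 0.5 -0.1
283 167 0.0 0.5
446 167 0.1 0.2
235 170 2.2 -6.1
420 178 0.3 -0.6
354 180 0.1 0.5
261 181 -1.2 0.2
280 181 -0.0 0.3
216 182 -0.0 0.0
429 187 -0.6 -4.4
442 191 0.5 -5.8
260 193 -1.1 -0.2
219 203 -0.3 -3.3
257 205 -0.7 -2.0
219 218 -0.3 -3.1
442 219 0.6 -5.2
220 233 -0.2 -2.8
238 234 -0.3 -2.3
193 244 0.1 0.7
439 254 0.0 -0.3
188 263 1.7 -2.3
283 293 -0.0 0.0
351 293 0.0 0.0
200 293 0.2 1.6
219 299 0.0 1.4
271 306 -0.1 -0.1
363 306 -0.0 0.0
433 309 -0.2 -2.0
254 313 0.3 -0.3
227 317 0.1 -0.5
202 319 0.9 0.1
406 319 0.1 -1.4
387 322 -0.2 -0.4
247 323 0.3 -0.5
433 324 0.1 -0.9
226 329 0.0 -0.3
198 332 1.1 -0.2
364 340 -0.0 0.0
270 340 0.0 -0.0
243 341 0.1 -0.0
391 341 -0.1 -0.0
227 343 0.1 -0.1
190 348 -2.7 -0.5
279 350 0.0 0.0
355 350 -0.0 -0.0
455 350 0.2 0.0
434 351 0.1 0.0
229 356 0.1 -0.1
405 356 -0.1 -0.0
208 361 0.0 0.0
427 361 0.1 0.1
281 403 0.1 -0.0
347 403 -0.0 0.1
280 417 0.0 -0.3
354 417 -0.1 -0.2
```

Request:
carry_out:
  deltas: "0 0 0.001 0 0 0 240; 0 0 0.001 0 0 0 240; 0 0 0.001 0 0 0 240; 0 0 0.001 0 0 0 240; 0 0 0.001 0 0 0 240; 0 0 0.001 0 0 0 240; 0 0 0.001 0 0 0 240; 0 0 0.001 0 0 0 240"

```text
time: 16.18
tool_pos: [0.5891, -0.0075, 0.1318]
tool_rot: [0.811, -0.586, -0.0, 0.0]
force: [-2.9, -1.8, -10.5]
finger_gap: 0.216
```

```bash
cat > chk.py <<'E'
from h import *
import sys
n=sys.argv[1]; np.set_printoptions(precision=3,suppress=True)
a,b=load('w8'),cap('wrist','w'+n); s=cap('side','s'+n); st=bot.get_state()
print(st['tool_pos'],st['tool_rot'],st['force'],st['wrist_torque'],st['finger_gap'],st['time'])
g=lambda I:cv2.cvtColor(I['color'],cv2.COLOR_RGB2GRAY)
p=np.array([[254,147],[379,155],[348,165],[283,167],[354,180],[280,181],[256,164],[421,157],[214,158]],np.float32)[:,None]
q,o,_=cv2.calcOpticalFlowPyrLK(g(a),g(b),p,None,winSize=(21,21),maxLevel=2); print((q-p)[:,0].round(1).tolist())
A,B=g(load('s8'))[240:300,335:385],g(s)[240:300,335:385]
print('board/weight shift',cv2.phaseCorrelate(np.float32(A),np.float32(B),cv2.createHanningWindow((50,60),cv2.CV_32F)))
E
python3 chk.py 10
```

```text
[ 0.589 -0.008  0.132] [ 0.811 -0.586  0.    -0.   ] [ 1.764  1.499 -8.729] [ 0.884 -2.358  0.002] 0.21947495757981564 16.2833
[[0.20000000298023224, -0.10000000149011612], [0.30000001192092896, -0.20000000298023224], [-0.30000001192092896, 1.2000000476837158], [0.10000000149011612, -0.0], [0.10000000149011612, -0.0], [0.10000000149011612, -0.0], [-0.20000000298023224, -0.10000000149011612], [0.10000000149011612, 0.0], [0.5, 0.20000000298023224]]
board/weight shift ((0.08431709399088305, 0.13068289010915635), 0.9197381189664204)
```

Request:
carry_out:
  deltas: "0 0 0.0015 0 0 0 240; 0 0 0.0015 0 0 0 240; 0 0 0.0015 0 0 0 240; 0 0 0.0015 0 0 0 240; 0 0 0.0015 0 0 0 240; 0 0 0.0015 0 0 0 240; 0 0 0.0015 0 0 0 240; 0 0 0.0015 0 0 0 240"

```text
time: 16.95
tool_pos: [0.5891, -0.0075, 0.1439]
tool_rot: [0.811, -0.586, 0.0, -0.0]
force: [2.6, 1.1, -10.8]
finger_gap: 0.218
```

Request:
carry_out:
  deltas: "0 0 0.0015 0 0 0 240; 0 0 0.0015 0 0 0 240; 0 0 0.0015 0 0 0 240; 0 0 0.0015 0 0 0 240; 0 0 0.0015 0 0 0 240; 0 0 0.0015 0 0 0 240; 0 0 0.0015 0 0 0 240; 0 0 0.0015 0 0 0 240"

```text
time: 17.62
tool_pos: [0.5892, -0.0075, 0.1561]
tool_rot: [0.811, -0.586, 0.0, -0.0]
force: [-0.4, -0.9, -8.9]
finger_gap: 0.22
```

```bash
python3 chk.py 11
```

```text
[ 0.589 -0.008  0.157] [ 0.811 -0.586  0.    -0.   ] [-2.946  0.309 -6.371] [-0.282  0.813 -0.017] 0.2160506214493775 17.7167
[[0.20000000298023224, 0.30000001192092896], [0.30000001192092896, 0.30000001192092896], [0.0, 0.699999988079071], [0.20000000298023224, 0.30000001192092896], [0.20000000298023224, 0.5], [0.10000000149011612, 0.30000001192092896], [0.0, 0.4000000059604645], [0.0, 0.20000000298023224], [6.199999809265137, -0.4000000059604645]]
board/weight shift ((-0.4495723726014269, 0.12778951527020865), 0.8847695948282878)
```

Request:
carry_out:
  deltas: "0 0 0.002 0 0 0 240; 0 0 0.002 0 0 0 240; 0 0 0.002 0 0 0 240; 0 0 0.002 0 0 0 240; 0 0 0.002 0 0 0 240; 0 0 0.002 0 0 0 240; 0 0 0.002 0 0 0 240; 0 0 0.002 0 0 0 240"

```text
time: 18.38
tool_pos: [0.5892, -0.0075, 0.1722]
tool_rot: [0.811, -0.586, 0.0, -0.0]
force: [-2.9, 0.9, -6.7]
finger_gap: 0.218
```

Request:
carry_out:
  deltas: "0 0 0.003 0 0 0 240; 0 0 0.004 0 0 0 240; 0 0 0.004 0 0 0 240; 0 0 0.004 0 0 0 240; 0 0 0.004 0 0 0 240; 0 0 0.004 0 0 0 240; 0 0 0.003 0 0 0 240; 0 0 0 0 0 0 240"

```text
time: 19.05
tool_pos: [0.5895, -0.0075, 0.1989]
tool_rot: [0.811, -0.586, 0.001, -0.0]
force: [1.1, 0.6, -8.0]
finger_gap: 0.217
```

```bash
python3 chk.py 12; python3 - <<'E'
from h import *
s=load('s12');c=load('w12')
a=cv2.resize(s['color'][180:310,245:395],(430,373),interpolation=2)
b=cv2.resize(c['color'],(360,270),interpolation=cv2.INTER_AREA); b=np.vstack([b,np.zeros((103,360,3),'uint8')])
cv2.imwrite('pics/c12.png',np.hstack([a,b])[:,:,::-1])
E
```

```text
[ 0.589 -0.008  0.198] [ 0.811 -0.586  0.    -0.   ] [-0.11   0.083 -7.748] [ 0.028 -0.024  0.006] 0.21409596392840244 19.15
[[0.699999988079071, 0.20000000298023224], [0.6000000238418579, -0.0], [0.0, 1.2000000476837158], [0.20000000298023224, -0.10000000149011612], [0.20000000298023224, -0.0], [0.20000000298023224, -0.0], [-0.30000001192092896, -0.10000000149011612], [0.4000000059604645, -0.30000001192092896], [-0.10000000149011612, 0.10000000149011612]]
board/weight shift ((0.33782123457754665, 0.36093609193067167), 0.5536186116536458)
```

```bash
python3 - <<'E'
from h import *
np.set_printoptions(precision=4,suppress=True)
t,s=load('top0'),load('side0')
def board(c,box,excl,name):
    im=cv2.GaussianBlur(c['color'],(3,3),0).astype(int)
    x0,y0,x1,y1=box
    sat=im[...,:2].mean(2)-im[...,2]   # yellowness
    m=np.zeros(sat.shape,'uint8'); m[y0:y1,x0:x1]=sat[y0:y1,x0:x1]>30
    m=excl(m); m=cv2.morphologyEx(m,cv2.MORPH_OPEN,np.ones((5,5)))
    ct=max(cv2.findContours(m,cv2.RETR_EXTERNAL,cv2.CHAIN_APPROX_NONE)[0],key=cv2.contourArea)
    q=cv2.approxPolyDP(cv2.convexHull(ct),6,True)[:,0]; print(name,cv2.contourArea(ct),q.tolist())
    P=np.array([onz(c,*p[0],.024)[:2] for p in ct],np.float32); r=cv2.minAreaRect(P*1000); print(r)
    print([onz(c,*p,.024) for p in q])
def et(m): m[308:,197:]=0; return m
def es(m): m[384:404,376:]=0 if 0 else m[384:404,376:]; return m
board(t,(125,222,220,330),et,'top'); board(s,(255,365,392,480),es,'side')
o=onz(t,235,207,.17); print('rammer',o)
E
```

```text
top 4814.5 [[149, 232], [210, 243], [196, 318], [134, 305]]
((497.7044372558594, 371.5302734375), (158.7628936767578, 188.3126220703125), 79.82388305664062)
[array([0.6002, 0.4318, 0.024 ]), array([0.5747, 0.2806, 0.024 ]), array([0.3928, 0.3097, 0.024 ]), array([0.4219, 0.4621, 0.024 ])]
side 9233.5 [[291, 371], [391, 384], [367, 479], [262, 448]]
((490.4367370605469, 363.3062744140625), (191.73594665527344, 202.73561096191406), 79.5212631225586)
[array([0.5775, 0.2797, 0.024 ]), array([0.3803, 0.2862, 0.024 ]), array([0.4166, 0.4681, 0.024 ]), array([0.6022, 0.4373, 0.024 ])]
rammer [0.6412 0.1979 0.17  ]
```

Request:
carry_out:
  deltas: "0 0 0.006 0 0 0 240; 0 0 0.012 0 0 0 240; 0 0 0.016 0 0 0 240; 0 0 0.018 0 0 0 240; 0 0 0.018 0 0 0 240; 0 0 0.016 0 0 0 240; 0 0 0.014 0 0 0 240; 0 0 0.01 0 0 0 240"

```text
time: 19.82
tool_pos: [0.5893, -0.0075, 0.311]
tool_rot: [0.811, -0.586, 0.001, -0.001]
force: [-0.2, -0.0, -7.4]
finger_gap: 0.217
```

Request:
carry_out:
  deltas: "-0.001 0.005 0 0 0 -0.4 240; -0.003 0.012 0 0 0 -1 240; -0.005 0.02 0 0 0 -1.6 240; -0.006 0.026 0 0 0 -2 240; -0.007 0.03 0 0 0 -2.2 240; -0.008 0.032 0 0 0 -2.3 240; -0.008 0.032 0 0 0 -2.3 240; -0.008 0.032 0 0 0 -2.4 240"

```text
time: 20.48
tool_pos: [0.5422, 0.1831, 0.307]
tool_rot: [0.731, -0.682, -0.0, 0.0]
force: [0.7, 0.2, -7.6]
finger_gap: 0.214
```

Request:
carry_out:
  deltas: "-0.008 0.032 0 0 0 -2.4 240; -0.008 0.032 0 0 0 -2.3 240; -0.008 0.032 0 0 0 -2.3 240; -0.007 0.03 0 0 0 -2.2 240; -0.006 0.026 0 0 0 -2 240; -0.005 0.02 0 0 0 -1.6 240; -0.003 0.012 0 0 0 -1 240; -0.001 0.005 0 0 0 -0.4 240"

```text
time: 21.15
tool_pos: [0.4958, 0.3729, 0.3064]
tool_rot: [-0.643, 0.766, 0.001, -0.001]
force: [1.0, 0.5, -8.3]
finger_gap: 0.22
```

```bash
python3 - <<'E'
from h import *
c=cap('wrist','w13');cap('top','t13');cap('side','s13');st=bot.get_state(); print(st['tool_pos'],st['tool_rot'],st['q'],st['force'],st['time'])
E
```

```text
[0.49703791 0.37030539 0.30709399] [-6.42455390e-01  7.66322754e-01 -2.03065561e-04 -6.83880552e-04] [ 5.85723088e-01  1.71959036e-01  1.02727290e+00 -5.97480274e-04
  1.94367447e+00  2.33170182e+00] [ 0.39127781  0.39124381 -7.71679495] 21.3
```

Request:
carry_out:
  deltas: "0 0 -0.008 0 0 0 240; 0 0 -0.016 0 0 0 240; 0 0 -0.024 0 0 0 240; 0 0 -0.026 0 0 0 240; 0 0 -0.026 0 0 0 240; 0 0 -0.024 0 0 0 240; 0 0 -0.016 0 0 0 240; 0 0 -0.008 0 0 0 240"

```text
time: 21.97
tool_pos: [0.4964, 0.3683, 0.1554]
tool_rot: [-0.642, 0.767, 0.0, -0.003]
force: [-0.6, -0.3, -8.5]
finger_gap: 0.219
```

```bash
python3 - <<'E'
from h import *
import time
c=cap('wrist','w14');s=cap('side','s14');c=cap('wrist','w14');st=bot.get_state(); print(st['tool_pos'],st['force'],st['time'])
a=cv2.resize(s['color'][310:480,230:430],(400,340),interpolation=2)
b=c['color'][:300,120:520]
a=np.vstack([a,np.zeros((260,400,3),'uint8')]); w=load('w13')['color'][:300,120:520]
cv2.imwrite('pics/c14.png',np.hstack([a,np.vstack([b,w])])[:,:,::-1])
E
```

```text
[0.49723855 0.36962616 0.15946665] [ 0.49079561  0.72111648 -7.13918721] 22.1167
```

View pics/c14.png

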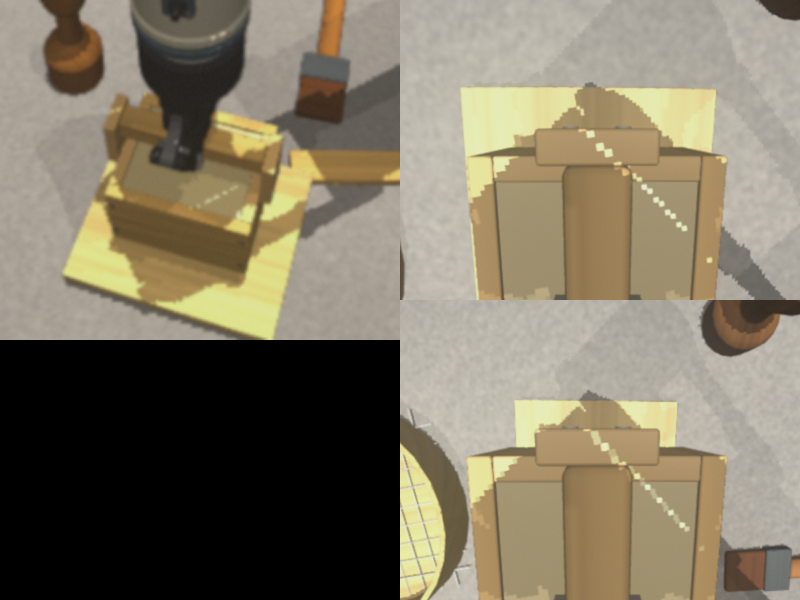

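```bash
python3 - <<'E'
from h import *
np.set_printoptions(precision=4,suppress=True)
for n,l,r in [('w14',(181,88.5),(436,91)),('w13',(235,101),(396.5,102.5))]:
    c=load(n); a,b=onz(c,*l,.024),onz(c,*r,.024); d=(a-b)[:2]; L=np.linalg.norm(d); y=d/L; x=np.array([y[1],-y[0]])
    print(n,a,b,L,'yaw',np.degrees(np.arctan2(x[1],x[0])),'centre',((a+b)/2)[:2]-.095*x)
c=load('w14'); z=.1595+.020
A,B=onz(c,256,128,z),onz(c,379,129,z); d=(A-B)[:2];y=d/np.linalg.norm(d);x=np.array([y[1],-y[0]])
print('far bracket',A,B,np.linalg.norm(d)); m=((A+B)/2)[:2]
for k in(.07,.06): print('mould c if at',k,m-k*x,np.degrees(np.arctan2(x[1],x[0])))
A,B=onz(c,168,157,.1595-.024),onz(c,424,157,.1595-.024); print('rim far',A,B,np.linalg.norm(A-B),((A+B)/2)[:2]-.06*x)
E
```

```text
w14 [0.6053 0.4353 0.024 ] [0.5756 0.2793 0.024 ] 0.15884547072949184 yaw -10.752467741004976 centre [0.4971 0.375 ]
w13 [0.6048 0.4351 0.024 ] [0.576  0.2798 0.024 ] 0.15794802737991676 yaw -10.50845583856213 centre [0.497  0.3748]
far bracket [0.5696 0.3725 0.1795] [0.5637 0.3409 0.1795] 0.032130798202097424
mould c if at 0.07 [0.4979 0.3696] -10.63315067089785
mould c if at 0.06 [0.5077 0.3677] -10.63315067089785
rim far [0.5665 0.4135 0.1355] [0.5494 0.319  0.1355] 0.09596941832989557 [0.499  0.3773]
```

Request:
carry_out:
  deltas: "0 0.002 -0.003 0 0 -0.4 240; 0 0.002 -0.004 0 0 0 240; 0 0 -0.005 0 0 0 240; 0 0 -0.005 0 0 0 240; 0 0 -0.004 0 0 0 240; 0 0 -0.003 0 0 0 240; 0 0 -0.002 0 0 0 240; 0 0 0 0 0 0 240"

```text
time: 22.78
tool_pos: [0.4969, 0.3743, 0.1329]
tool_rot: [-0.64, 0.769, 0.0, -0.001]
force: [-0.7, -0.4, -7.4]
finger_gap: 0.217
```

Request:
carry_out:
  deltas: "0 0 -0.001 0 0 0 240; 0 0 -0.001 0 0 0 240; 0 0 -0.0005 0 0 0 240; 0 0 -0.0005 0 0 0 240; 0 0 -0.0005 0 0 0 240; 0 0 0 0 0 0 240; 0 0 0 0 0 0 240; 0 0 0 0 0 0 240"

```text
time: 23.45
tool_pos: [0.4972, 0.3745, 0.1303]
tool_rot: [-0.64, 0.769, -0.0, 0.0]
force: [-0.4, -0.8, -7.8]
finger_gap: 0.216
```

Request:
carry_out:
  deltas: "0 0 -0.0005 0 0 0 240; 0 0 -0.0005 0 0 0 240; 0 0 -0.0005 0 0 0 240; 0 0 -0.0005 0 0 0 240; 0 0 0 0 0 0 240; 0 0 0 0 0 0 240; 0 0 0 0 0 0 240; 0 0 0 0 0 0 240"

```text
time: 24.12
tool_pos: [0.4972, 0.3745, 0.1283]
tool_rot: [-0.64, 0.769, -0.0, 0.0]
force: [0.5, -0.6, -7.9]
finger_gap: 0.216
```

Request:
carry_out:
  deltas: "0 0 -0.0005 0 0 0 240; 0 0 -0.0005 0 0 0 240; 0 0 0 0 0 0 240; 0 0 0 0 0 0 240; 0 0 0 0 0 0 240; 0 0 0 0 0 0 240; 0 0 0 0 0 0 240; 0 0 0 0 0 0 240"

```text
time: 24.78
tool_pos: [0.4973, 0.3747, 0.1279]
tool_rot: [-0.64, 0.769, 0.0, 0.001]
force: [-1.9, 0.7, -1.6]
finger_gap: 0.214
```

Request:
carry_out:
  deltas: "0 0 -0.0004 0 0 0 240; 0 0 0 0 0 0 240; 0 0 0 0 0 0 240; 0 0 0 0 0 0 200; 0 0 0 0 0 0 180; 0 0 0 0 0 0 160; 0 0 0 0 0 0 100; 0 0 0 0 0 0 40"
  force: 40

```text
time: 25.45
tool_pos: [0.4973, 0.3743, 0.1267]
tool_rot: [-0.639, 0.769, -0.0, -0.0]
force: [-0.3, 0.7, 0.2]
finger_gap: 0.643
```

Request:
carry_out:
  deltas: "0 0 0 0 0 0 0; 0 0 0 0 0 0 0; 0 0 0 0 0 0 0; 0 0 0.005 0 0 0 0; 0 0 0.01 0 0 0 0; 0 0 0.015 0 0 0 0; 0 0 0.02 0 0 0 0; 0 0 0.02 0 0 0 0"

```text
time: 26.12
tool_pos: [0.497, 0.3744, 0.1983]
tool_rot: [-0.64, 0.769, -0.0, -0.0]
force: [0.3, 0.1, -0.1]
finger_gap: 1.004
```

Request:
carry_out:
  deltas: "0 0 0.025 0 0 0 0; 0 0 0.025 0 0 0 0; 0 0 0.025 0 0 0 0; 0 0 0.02 0 0 0 0; 0 0 0.01 0 0 0 0; 0 0 0.005 0 0 0 0; 0 0 0 0 0 0 0; 0 0 0 0 0 0 0"

```text
time: 26.78
tool_pos: [0.4971, 0.3744, 0.3058]
tool_rot: [-0.64, 0.769, 0.0, -0.001]
force: [0.2, -0.4, -1.0]
finger_gap: 1.001
```

```bash
python3 - <<'E'
from h import *
np.set_printoptions(precision=4,suppress=True)
c=cap('wrist','w15');s=cap('side','s15');t=cap('top','t15');st=bot.get_state(); print(st['tool_pos'],st['force'],st['time'],st['finger_gap'])
# weight unchanged in side view since before the lift; other items vs start
g=lambda I:cv2.cvtColor(I['color'],cv2.COLOR_RGB2GRAY).astype(np.float32)
def sh(A,B,b):
    x0,y0,x1,y1=b; return cv2.phaseCorrelate(g(A)[y0:y1,x0:x1],g(B)[y0:y1,x0:x1],cv2.createHanningWindow((x1-x0,y1-y0),cv2.CV_32F))
for n,A,B,b in [('weight side',load('s6'),s,(335,225,385,285)),('cleat',load('side0'),s,(250,240,275,285)),('rammer',load('side0'),s,(240,280,290,360)),('canister',load('side0'),s,(275,170,320,225)),('hook',load('side0'),s,(305,120,340,195)),('brush',load('side0'),s,(375,300,410,370)),('block',load('side0'),s,(385,175,450,230)),('flask',load('side0'),s,(180,225,250,300)),('strike',load('side0'),s,(420,375,500,410)),('weight top',load('t6'),t,(310,250,390,310))]: print(n,sh(A,B,b))
E
```

```text
[0.4969 0.3743 0.3049] [-0.1603  0.4298  0.0014] 26.9333 1.0040504706582527
weight side ((0.6605452281883828, 0.701332965331801), 0.21832140350341797)
cleat ((0.5187804286035806, 0.47586270283877496), 0.9314413282606336)
rammer ((0.05869070409866595, -0.01602528096136524), 0.8902979245185852)
canister ((17.31792119741392, 12.076281646754882), 0.30581278765643083)
hook ((-6.539490843672759, 18.082694762431824), 0.17523600260416666)
brush ((0.03891045826833661, -0.07042507675546261), 0.7791362132555173)
block ((-0.08253544511271826, 0.02987337055354189), 0.9405786414941152)
flask ((-0.05922671658192513, 0.4587525226698759), 0.8815485300841155)
strike ((-0.04040631632642544, 0.09324326756488333), 0.677047328485383)
weight top ((0.005876894588212167, 0.26197021021680555), 0.5306546839078268)
```

```bash
python3 - <<'E'
from h import *
# bar/board geometry in last wrist view: print row/col edge profile positions
c=load('w15'); im=cv2.GaussianBlur(c['color'],(3,3),0).astype(int)
y=im[...,:2].mean(2)-im[...,2]
m=(y>28).astype('uint8'); m[330:]=0
m=cv2.morphologyEx(m,cv2.MORPH_OPEN,np.ones((7,7)))
ct=max(cv2.findContours(m,cv2.RETR_EXTERNAL,cv2.CHAIN_APPROX_NONE)[0],key=cv2.contourArea)
q=cv2.approxPolyDP(cv2.convexHull(ct),8,True)[:,0]; print(q.tolist(),[onz(c,*p,.024)[:2].round(4).tolist() for p in q])
# predicted pixels of mould top features if centre is at release TCP (.4973,.3746), yaw -10.5
ya=np.radians(-10.5);R=np.array([[np.cos(ya),-np.sin(ya)],[np.sin(ya),np.cos(ya)]])
for x,yy,z in [(60,10,148),(60,-10,148),(-60,10,148),(-60,-10,148),(60,50,104),(60,-50,104)]:
    P=np.r_[np.array([.4973,.3746])+R@[x/1e3,yy/1e3],z/1e3]; print((x,yy,z),proj(c,P).round(1))
for r in (150,200,250): 
    d=np.abs(np.diff(im[r].sum(1))); print(r,[(j,d[j]) for j in range(150,480) if d[j]>35 and d[j]==d[j-3:j+4].max()])
for k in (300,314,325):
    d=np.abs(np.diff(im[:,k].sum(1))); print('col',k,[(j,d[j]) for j in range(40,400) if d[j]>35 and d[j]==d[j-3:j+4].max()])
E
```

```text
[[397, 102], [425, 329], [296, 312], [245, 283], [236, 102]] [[0.5771, 0.2801], [0.327, 0.2801], [0.3754, 0.421], [0.4199, 0.4694], [0.6058, 0.4347]]
(60, 10, 148) [302.6 144.1]
(60, -10, 148) [331.2 144. ]
(-60, 10, 148) [304.2 302.1]
(-60, -10, 148) [329.8 302.1]
(60, 50, 104) [254.8 142.1]
(60, -50, 104) [378.9 142. ]
150 [(160, np.int64(48)), (237, np.int64(53)), (252, np.int64(55)), (253, np.int64(55)), (301, np.int64(36)), (377, np.int64(71)), (395, np.int64(45))]
200 [(158, np.int64(103)), (187, np.int64(74)), (269, np.int64(41)), (301, np.int64(45)), (302, np.int64(45)), (330, np.int64(52)), (375, np.int64(64)), (386, np.int64(51)), (414, np.int64(39))]
250 [(151, np.int64(66)), (166, np.int64(114)), (187, np.int64(64)), (242, np.int64(41)), (258, np.int64(64)), (271, np.int64(38)), (302, np.int64(45)), (329, np.int64(78)), (361, np.int64(45)), (390, np.int64(77))]
col 300 [(97, np.int64(54)), (102, np.int64(43)), (109, np.int64(36)), (246, np.int64(42)), (267, np.int64(45)), (279, np.int64(43)), (300, np.int64(54)), (305, np.int64(47)), (311, np.int64(42))]
col 314 [(94, np.int64(47)), (141, np.int64(38)), (254, np.int64(59)), (286, np.int64(45)), (300, np.int64(44))]
col 325 [(98, np.int64(59)), (141, np.int64(40)), (250, np.int64(38)), (295, np.int64(56)), (300, np.int64(45))]
```

```bash
python3 - <<'E'
from h import *
s,t=load('s15'),load('t15'); s0,t0=load('side0'),load('top0')
print(proj(s,[.497,.374,.5]),proj(s,[.497,.374,.33]),proj(t,[.497,.374,.5]))
for n,A,b in [('canister',t0,(400,190,445,240)),('hook plate',t0,(455,200,520,260)),('cleat',t0,(278,178,358,222)),('flask',t0,(285,118,360,178)),('bottom',t0,(125,222,220,325)),('rammer',t0,(215,190,258,235)),('weight&end vs t6',load('t6'),(325,262,380,312)),('s8 weight',0,0)]:
    if not b: continue
    x0,y0,x1,y1=b; g=lambda I:cv2.cvtColor(I['color'],cv2.COLOR_RGB2GRAY)[y0:y1,x0:x1].astype(np.float32)
    print(n,cv2.phaseCorrelate(g(A),g(t),cv2.createHanningWindow((x1-x0,y1-y0),cv2.CV_32F)))
# dark weight block in top view: position on the board
im=t['color']; m=np.zeros(im.shape[:2],'uint8'); m[240:315,300:390]=(im[240:315,300:390].max(2)<75)
n,l,st,c=cv2.connectedComponentsWithStats(m); i=1+np.argmax(st[1:,4]); print(st[i],c[i])
P=np.array([onz(t,x,y,.034)[:2]*1000 for y,x in zip(*np.where(l==i))],np.float32); print(cv2.minAreaRect(P))
E
```

```text
[322.57378331 223.22105198] [324.15672774 319.9989478 ] [ 89.30540656 264.12998326]
canister ((0.6462089058899174, 0.09974295533723776), 0.8748440267774794)
hook plate ((-0.11407628431810224, -0.05568995553122136), 0.8708703978194131)
cleat ((0.08984918513473872, 0.36511897958497386), 0.5998132255342271)
flask ((0.4633487163600236, 0.07671739883562623), 0.9660493901570638)
bottom ((-0.3422393162246138, 0.6325183336142146), 0.14759524552910416)
rammer ((0.5934718011512103, 0.5243983066982487), 0.8326729428326642)
weight&end vs t6 ((0.3295629578270436, 0.3756340381662895), 0.5282823340098063)
[333 276  25  12 160] [344.825 281.65 ]
((484.2761535644531, -47.28246307373047), (16.056838989257812, 60.62979507446289), 16.906639099121094)
```

```bash
python3 -c "
from bench import bot
s=bot.get_state(); print(s['time'],s['force']); print(bot.hand_in())"
```

```text
26.9333 [-0.16026768  0.42977881  0.00143961]
the job is handed in; nothing more can be done
None
```

The weight is on the pattern board's bare end, the mould is on the bottom board, and the job was handed in at 26.9 s. The gripper was open and about 0.18 m above the mould.

**What I did**
1. I lifted the weight about 42 mm off its hook, drew it off along the stand's -x, and set it on the bare end. I placed it about 3–4 mm further from the mould than the exact middle, to keep the gripper clear of the mould's bracket.
2. I drew the mould straight up 82 mm by its bar. In the camera checks on the way up it did not tip, and the board did not visibly rise.
3. I set it on the bottom board, long side along long side. Both placements were lowered until the force reading showed contact, then released.

**Last checks**
- **Mould:** the final wrist view put it within about 2 mm of where it was released. Its yaw is within about 1° of the board's.
- **Bottom board centre:** my two measurements of it differ by about 3.5 mm in y. I aimed closer to the wrist camera's, so the mould is 0–3 mm off centre.
- **Weight:** the top view puts it near (0.484, -0.045), within a few millimetres of where I meant it. The view was partly shadowed, so the match was weak. I saw it upright after release.
- **Other things:** the canister, hook plate, rammer and empty flask show shifts under 0.8 px in the top view. The brush, strike bar and carved block show under 0.1 px in the side view.

**Checks that failed or disagreed**
- The side view of the canister, hook and weight did not match, most likely because the arm was in front of them.
- My picture allowance was used up, so I could not look at the final scene and relied on measurements.
- The pull while drawing read only 6–11 N, less than the stated weight plus drag. The cameras still showed the mould rising with the gripper.

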